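# Set the stock tags on the key-blank bins

### The arm

A 6-joint arm with a two-finger parallel gripper is mounted at the origin on the work surface. World frame = base frame: x ahead of the robot, y to its left, z up, the work surface at z = 0. Lengths are in m, angles in degrees, forces in N, time in s.
With the tool pointing down it reaches from about 0.25 to 0.725 m from the base axis. Payload 9.7 kg.
Tool frame: the origin (TCP) lies at the very end of the fingers, on their centre line; the grasp point (between the pads) lies 19 mm behind it; x points along the fingers, z is the direction in which the jaws open and shut, and the axes are right-handed (so a half turn about x gives the same grasp; the last joint's range is limited). The gripper opens to 85 mm and grips with 20 to 120 N. Pads are 22 mm wide; open, the fingers measure 114 mm over their backs; the gripper's body (76 mm by 85 mm) begins 54 mm behind the grasp point. The pads swing forward as they close: fully open they stand 13 mm farther back than shut.
Start: joints at [70.359, 4.979, 10.078, 95.1, 0, 90], TCP at [0.185, 0.518, 0.231] pointing down, gripper open.
Joint ranges: [-179.16, 179.16], [-48.56, 103.87], [-65.8, 70.77], [-126.05, 130.52], [-82.76, 87.17], [-180, 180]. Speed limits (degrees/s): [127.2, 127.2, 147.25, 180, 180, 180].

### API

Orientations are given as [roll, pitch, yaw] about the fixed x, y, z axes, in that order (R = Rz(yaw) Ry(pitch) Rx(roll)).
In Python, from workcell import sensors, vision, job_done gives the robot as it stands.
- The arm moves only by the tool carry_out, never from a script. Its argument "increments" is a list of rows, each a list of 7 numbers: the turn, a rotation vector about the tool's x, y, z in degrees, then the shift along the tool's x, y, z in mm, then the opening in per cent of the stroke, from 0 (shut) to 100 (fully open). A call has 1 to 12 rows; each row shifts and turns the commanded pose from where the row before left it, along the tool's axes as they then stand; what a row does not reach is not made up. A row lasts 1/8 s, in which the tool goes at most 62.5 mm and 10.7 degrees, less where a joint would pass 70% of its speed; a pose out of reach is approached as far as the arm can. A call is refused whole if a number of a shift passes 62.5 or a number of a turn 10.7, either way. A call with a gripper value outside its range is refused whole. The fingers move at their own pace and stop on an object; "squeeze" is the grip in N (left out, the last holds). Time passes only in rows, so rows that do not move let the fingers close. It gives the time, the measured TCP pose, the force and the opening at its end, in the units of the state.
- sensors.get_obs(): the state, without advancing time (a new reading comes with each control period).
- vision.camera(name): name is "scene" or "side" or "wrist"; returns the picture (384x512x3 uint8, red, green, blue); there is no depth.
- vision.calibration(name): a dict with "camera_matrix" (3x3 intrinsics, pixels), "dist" ([k1, k2, p1, p2, k3] as OpenCV has them; the pictures are not rectified), "extrinsics" (4x4, takes a point from world to camera coordinates); the wrist camera has in their place "mount" (4x4, takes a point from camera to tool coordinates, whose origin is the TCP and whose axes are the tool frame's). Camera axes: x right, y up, looking along -z (the intrinsics and any distortion apply to the point x, -y, -z); pixel columns grow to the right and rows downward; lengths in m; the calibration is good to about 2 mm. A picture is of the moment at which its call begins: read the wrist's pose just before it. calibration takes no time and is no camera call.
- job_done(): hands the job in, once; it reports no verdict.
The state is a dict: "time": time; "q": joint angles; "qd": joint speeds; "joint_efforts": joint torques, N m; "ee_pos": TCP position; "tcp_rot": TCP orientation; "wrist_force": force on the tool from outside, world axes, zero at the start; "torque": the same for the moment, N m; "opening": finger opening in m.
Only numpy, scipy, OpenCV 4.12 (cv2) and the standard library are available. Lean on these libraries where they do the work, as an engineer would, in place of code of your own. Each camera call takes 0.05 s, during which the arm holds its last target.

### The job

Set the hinged steel tags so that only the bins packed full of key blanks show the raised key face (tag leaning back over its bin, fully against its stop); the tags of the empty and nearly empty bins must lean fully forward, towards the robot, showing the crossed bars. Tip over each tag that stands wrong by pushing it gently with the fingertips: grip and lift nothing, and leave the bins, padlock, lock barrel and carton where they stand.

Things in the scene. Friction and masses are not known exactly. Their poses are not given: they have to be found in the camera images.
- bin_a: Loose grey plastic stock bin, 120 (x) x 84 (y) x 62 (z) mm, about 0.9 kg, walls 4 mm. FULL: packed to the brim with upright brass key blanks. Origin: centre of its underside; its front (-x) faces the robot and carries the tag bracket (two 6 mm posts at y = +-27 mm, 80 mm ahead of centre, 88 mm high). Full contents reach 70 mm above the underside.
- hinge_a (a point): Middle of the hinge pin (along y) of bin_a's tag, 80 mm ahead (-x) of the bin's centre, 82 mm above its underside; axes as the bin's. At either stop the tag's free edge is 32 mm from the pin horizontally, 45 mm above it. Free hinge, slight damping: pushed 0.25 rad past upright the tag falls to the stop by itself within 2 s; within 0.2 rad of upright it may stay standing.
- tag_a (a joint): Angle of bin_a's tag, a 25 g steel plate 46 mm wide, 3 thick, free edge 55 mm from the pin. 0 = at its stop, leaning 35 degrees from upright towards the robot, upper face with two crossed bars (reorder); 0.61 = upright; 1.22 = at its other stop, leaning 35 degrees from upright back over the bin, upper face with a raised key shape (stocked).
- bin_b: Loose grey plastic stock bin, 120 (x) x 84 (y) x 62 (z) mm, about 0.9 kg, walls 4 mm. FULL: packed to the brim with upright brass key blanks. Origin: centre of its underside; its front (-x) faces the robot and carries the tag bracket (two 6 mm posts at y = +-27 mm, 80 mm ahead of centre, 88 mm high). Full contents reach 70 mm above the underside.
- hinge_b (a point): Middle of the hinge pin (along y) of bin_b's tag, 80 mm ahead (-x) of the bin's centre, 82 mm above its underside; axes as the bin's. At either stop the tag's free edge is 32 mm from the pin horizontally, 45 mm above it. Free hinge, slight damping: pushed 0.25 rad past upright the tag falls to the stop by itself within 2 s; within 0.2 rad of upright it may stay standing.
- tag_b (a joint): Angle of bin_b's tag, a 25 g steel plate 46 mm wide, 3 thick, free edge 55 mm from the pin. 0 = at its stop, leaning 35 degrees from upright towards the robot, upper face with two crossed bars (reorder); 0.61 = upright; 1.22 = at its other stop, leaning 35 degrees from upright back over the bin, upper face with a raised key shape (stocked).
- bin_c: Loose grey plastic stock bin, 120 (x) x 84 (y) x 62 (z) mm, about 0.9 kg, walls 4 mm. EMPTY: nothing in it. Origin: centre of its underside; its front (-x) faces the robot and carries the tag bracket (two 6 mm posts at y = +-27 mm, 80 mm ahead of centre, 88 mm high). Full contents reach 70 mm above the underside.
- hinge_c (a point): Middle of the hinge pin (along y) of bin_c's tag, 80 mm ahead (-x) of the bin's centre, 82 mm above its underside; axes as the bin's. At either stop the tag's free edge is 32 mm from the pin horizontally, 45 mm above it. Free hinge, slight damping: pushed 0.25 rad past upright the tag falls to the stop by itself within 2 s; within 0.2 rad of upright it may stay standing.
- tag_c (a joint): Angle of bin_c's tag, a 25 g steel plate 46 mm wide, 3 thick, free edge 55 mm from the pin. 0 = at its stop, leaning 35 degrees from upright towards the robot, upper face with two crossed bars (reorder); 0.61 = upright; 1.22 = at its other stop, leaning 35 degrees from upright back over the bin, upper face with a raised key shape (stocked).
- bin_d: Loose grey plastic stock bin, 120 (x) x 84 (y) x 62 (z) mm, about 0.9 kg, walls 4 mm. NEARLY EMPTY: only three brass blanks lie on its floor. Origin: centre of its underside; its front (-x) faces the robot and carries the tag bracket (two 6 mm posts at y = +-27 mm, 80 mm ahead of centre, 88 mm high). Full contents reach 70 mm above the underside.
- hinge_d (a point): Middle of the hinge pin (along y) of bin_d's tag, 80 mm ahead (-x) of the bin's centre, 82 mm above its underside; axes as the bin's. At either stop the tag's free edge is 32 mm from the pin horizontally, 45 mm above it. Free hinge, slight damping: pushed 0.25 rad past upright the tag falls to the stop by itself within 2 s; within 0.2 rad of upright it may stay standing.
- tag_d (a joint): Angle of bin_d's tag, a 25 g steel plate 46 mm wide, 3 thick, free edge 55 mm from the pin. 0 = at its stop, leaning 35 degrees from upright towards the robot, upper face with two crossed bars (reorder); 0.61 = upright; 1.22 = at its other stop, leaning 35 degrees from upright back over the bin, upper face with a raised key shape (stocked).
- stock_board: Fixed plywood board, 250 x 440 x 12 mm, on which the four bins stand in a row along its y, about 106 mm apart, with tags towards the robot. Origin: centre of its underside.
- padlock: Loose brass padlock standing on the bench beside the board, 22 x 42 mm, 65 mm high. Origin: centre of its underside. Bystander.
- lock_barrel: Loose steel lock barrel on the board's front edge, 30 x 18 x 30 mm. Origin: centre of its underside. Bystander.
- blank_carton: Loose small carton on the bench beside the board, 60 x 45 x 70 mm. Origin: centre of its underside. Bystander.

How it is judged (in metres and radians):
At the end, for the whole second after the job is handed in: Tags of the two full bins (a, b) are over 1.07 rad (leaning back, within 0.15 rad of the stop), those of the empty and nearly empty bins (c, d) under 0.15 rad (leaning to the robot); every bin is at rest, upright within 0.1 rad and within 30 mm of where it stood (value of joint each of tag_a, tag_b above 1.07 rad and value of joint each of tag_c, tag_d below 0.15 rad and linear speed of each of bin_a, bin_b, bin_c, bin_d below 0.02 m/s and distance of each of bin_a, bin_b, bin_c, bin_d from where it was at the start of the episode below 0.03 m and angle between each of bin_a, bin_b, bin_c, bin_d's own z axis and vertical below 0.1 rad); the robot touches nothing.
It fails at once if a bin is shoved more than 30 mm out of its place (distance of any of bin_a, bin_b, bin_c, bin_d from where it was at the start of the episode above 0.03 m).
It fails at once if a bin is lifted or tipped (underside more than 30 mm above the bench, or leaning over 0.2 rad) (height (world z) of any of bin_a, bin_b, bin_c, bin_d above 0.03 m or angle between any of bin_a, bin_b, bin_c, bin_d's own z axis and vertical above 0.2 rad).
It fails at once if the fingers squeeze or force a tag or bin with more than 15 N (contact force between the fingers and bin_a above 15 N or contact force between the fingers and bin_b above 15 N or contact force between the fingers and bin_c above 15 N or contact force between the fingers and bin_d above 15 N).
It fails at once if the padlock, lock barrel or carton is moved more than 20 mm (distance of any of padlock, lock_barrel, blank_carton from where it was at the start of the episode above 0.02 m).
It also fails if it takes over 48 s, if anything falls off the work surface, if the arm or the gripper's body presses on something with over 40 N, if the wrist force passes 120 N, or if a joint passes its speed limit or range.

## Working session

There is one attempt and no reset: what is moved stays moved. The work goes in short steps, Python scripts to look and compute and a tool call to move; the robot and the scene stay as the last step left them, time stands still between calls to the robot, and variables do not carry over. Pictures are saved under pics/ and viewed, and the job is handed in when it is done.

Besides the shell and the picture viewer there is one more tool, called as name(argument=value, ...) on one line, values as JSON. carry_out: Moves the arm, as the interface text tells. Its arguments: {"type":"object","properties":{"increments":{"type":"array"},"squeeze":{"type":"number"}},"required":["increments"]}

```bash
mkdir -p pics
python3 - <<'E'
from workcell import sensors, vision
import cv2
print(sensors.get_obs())
for n in ["scene","side","wrist"]:
    im=vision.camera(n); cv2.imwrite(f"pics/{n}0.png",cv2.resize(im[:,:,::-1],(800,600),interpolation=cv2.INTER_CUBIC))
    c=vision.calibration(n); print(n,{k:(v.tolist() if hasattr(v,'tolist') else v) for k,v in c.items()})
E
```

```text
{'time': 0.0, 'q': array([ 7.03581574e+01,  5.00954134e+00,  1.00339720e+01,  9.50985184e+01,
       -1.84658236e-03,  9.00001986e+01]), 'qd': array([ 0.05554011,  0.02119719,  0.0779657 ,  0.05565919,  0.04558772,
       -0.01868663]), 'joint_efforts': array([ 2.44758558e-04, -5.20395827e+01,  4.64800930e+01,  1.63754012e-02,
        9.08142894e-08, -1.75483564e-05]), 'ee_pos': array([0.18480923, 0.51778034, 0.2305937 ]), 'tcp_rot': array([-178.57204303,   89.92588924, -108.21408304]), 'wrist_force': array([-0.37624649, -0.20723292,  0.18179857]), 'torque': array([ 0.01835907, -0.01116281,  0.0180349 ]), 'opening': 0.08509729061613612}
scene {'camera_matrix': [[421.4490946352162, 0.0, 251.31687805388572], [0.0, 421.4490946352162, 190.51700244737708], [0.0, 0.0, 1.0]], 'dist': [-0.10516272226183587, 0.0, 0.0, 0.0, 0.0], 'extrinsics': [[-0.008969797827601586, 0.9998776815782647, -0.012812673749311323, -0.002536311951968872], [-0.7361883240652313, 0.0020680715782124552, 0.6767735770477252, 0.4009459436893398], [0.6767172926983306, 0.015503062975480947, 0.7360797244873822, -1.6050441394
[... 303 characters left out ...]
89757920442311], [0.09820815025004227, 0.6329771104173341, 0.767916100177739, -0.1297580764213455], [-0.11689417716889285, -0.7589671835753571, 0.6405502053701161, -1.1688837916078718], [0.0, 0.0, 0.0, 1.0]]}
wrist {'camera_matrix': [[280.07242120491856, 0.0, 259.1459199616709], [0.0, 280.07242120491856, 194.45034650085185], [0.0, 0.0, 1.0]], 'dist': [-0.060500959909421705, 0.0, 0.0, 0.0, 0.0], 'mount': [[-0.000935035840345235, 0.2981470179728028, -0.9545195028818965, -0.14342202891499167], [0.0003306287175676232, 0.9545199601468194, 0.2981468369209469, 0.07568952133832234], [0.9999995081961933, -3.6813580924533746e-05, -0.0009910863392611437, -0.00019803191925193975], [0.0, 0.0, 0.0, 1.0]]}
```

View pics/scene0.png

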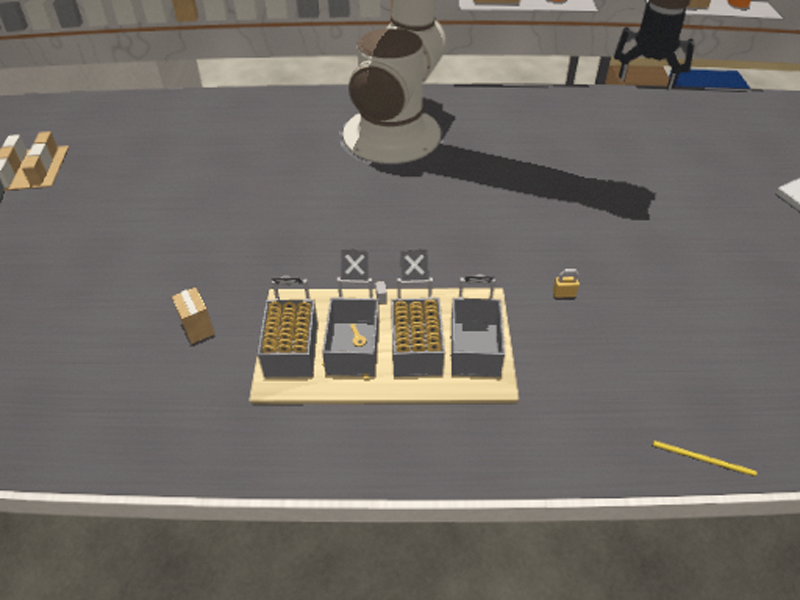

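View pics/side0.png

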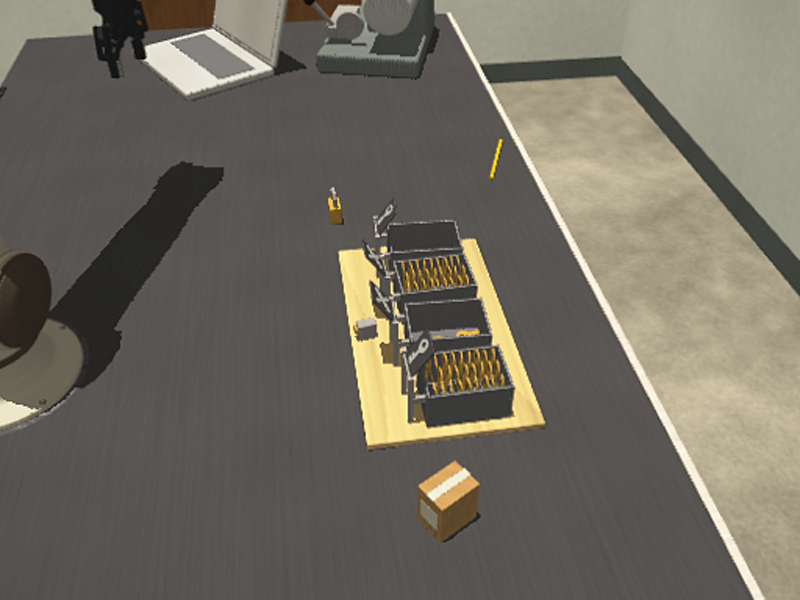

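View pics/wrist0.png

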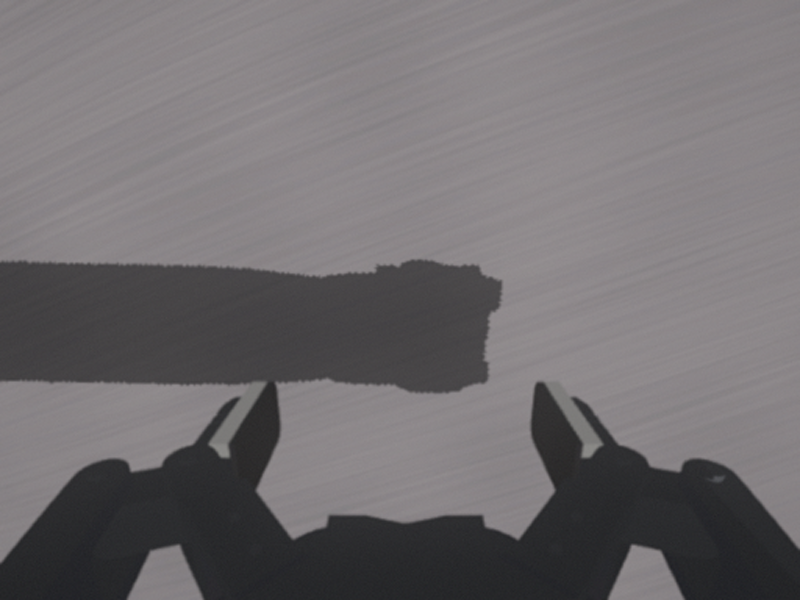

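Run:
```python
from workcell import vision
import cv2
im=vision.camera("scene")[:,:,::-1]; cv2.imwrite("pics/s_crop.png",cv2.resize(im[150:265,155:340],(800,497),interpolation=cv2.INTER_CUBIC))
im=vision.camera("side")[:,:,::-1]; cv2.imwrite("pics/d_crop.png",cv2.resize(im[115:295,205:355],(500,600),interpolation=cv2.INTER_CUBIC))
```

```text
(no output)
```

View pics/s_crop.png

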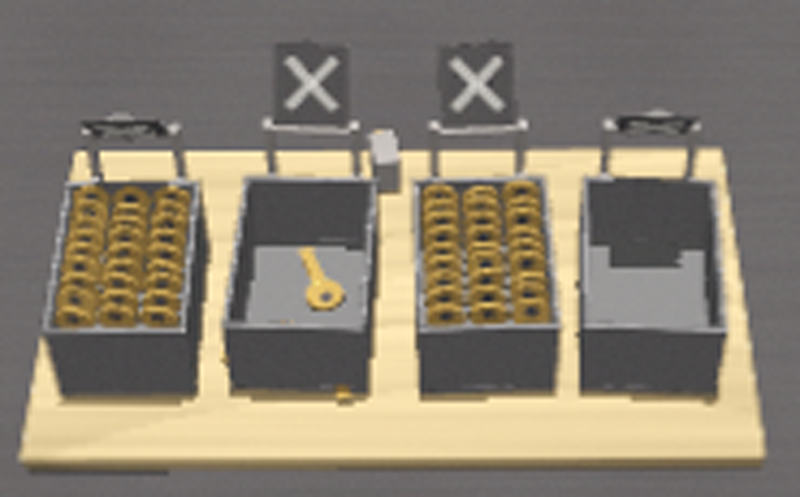

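View pics/d_crop.png

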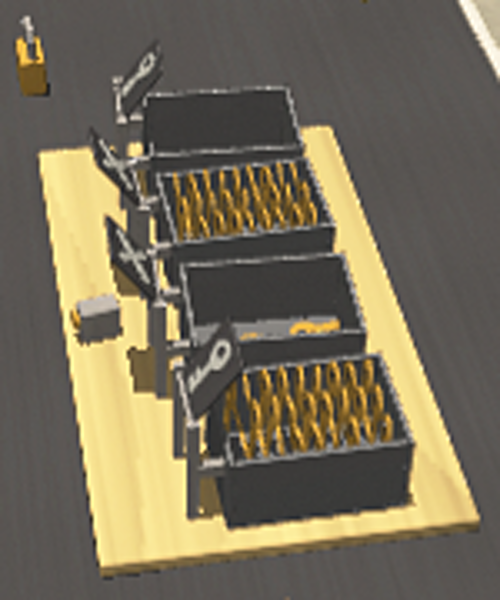

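```bash
cat > h.py <<'E'
import numpy as np,cv2
from workcell import vision
def ray(n,uv):
    c=vision.calibration(n);K=np.array(c["camera_matrix"]);d=np.array(c["dist"]);E=np.array(c["extrinsics"])
    p=cv2.undistortPoints(np.array([[uv]],float),K,d)[0,0]
    R=E[:3,:3];t=E[:3,3]
    return -R.T@t, R.T@np.array([p[0],-p[1],-1])
def atz(n,uv,z):
    o,v=ray(n,uv); return o+v*(z-o[2])/v[2]
E
python3 - <<'E'
from h import *
for nm,uv,z in [("p1",(85,126),.097),("p1",(175,128),.097),("p2",(267,126),.097),("p2",(355,126),.097),("p3",(435,127),.097),("p3",(522,127),.097),("p4",(608,127),.097),("p4",(695,128),.097),
 ("r3fl",(416,181),.074),("r3fr",(550,181),.074),("r3bl",(418,328),.074),("r3br",(556,328),.074),
 ("r4fl",(583,181),.074),("r4fr",(714,181),.074),("r4bl",(582,328),.074),("r4br",(724,328),.074),("bd",(77,150),.012),("bd",(722,150),.012),("bd",(20,460),.012),("bd",(765,458),.012),
 ("x3tl",(440,42),.139),("x3tr",(512,42),.139),("t4",(622,118),.139),("t4",(690,120),.139),("barrel",(384,132),.042)]:
    print(nm,atz("scene",(155+(uv[0]+.5)/4.324-.5,150+(uv[1]+.5)/4.324-.5),z).round(4))
for nm,uv in [("x4 hinge L",(117,83)),("d hinge R",(152,155))]:
    print(nm,atz("side",(205+uv[0]/3.333,115+uv[1]/3.333),.097).round(4))
E
```

```text
p1 [ 0.59   -0.1997  0.097 ]
p1 [ 0.592  -0.1427  0.097 ]
p2 [ 0.5905 -0.0852  0.097 ]
p2 [ 0.5907 -0.0302  0.097 ]
p3 [0.5917 0.0196 0.097 ]
p3 [0.5919 0.0736 0.097 ]
p4 [0.5921 0.1271 0.097 ]
p4 [0.5931 0.1812 0.097 ]
r3fl [0.6162 0.0077 0.074 ]
r3fr [0.6164 0.091  0.074 ]
r3bl [0.7317 0.01   0.074 ]
r3br [0.7318 0.0899 0.074 ]
r4fl [0.6165 0.1115 0.074 ]
r4fr [0.6167 0.1931 0.074 ]
r4bl [0.7318 0.105  0.074 ]
r4br [0.7322 0.1873 0.074 ]
bd [ 0.5301 -0.2258  0.012 ]
bd [0.5315 0.2137 0.012 ]
bd [ 0.7826 -0.2259  0.012 ]
bd [0.7808 0.2136 0.012 ]
x3tl [0.5594 0.0228 0.139 ]
x3tr [0.5596 0.0672 0.139 ]
t4 [0.6254 0.1307 0.139 ]
t4 [0.6272 0.1708 0.139 ]
barrel [ 0.5428 -0.0147  0.042 ]
x4 hinge L [0.5951 0.1795 0.097 ]
d hinge R [0.6092 0.0824 0.097 ]
```

```bash
cat >> h.py <<'E'
from scipy.spatial.transform import Rotation as Ro
from workcell import sensors
def go(target):
    o=sensors.get_obs(); R=Ro.from_euler('xyz',o["tcp_rot"],degrees=True).as_matrix()
    print("t",o["time"],"p",o["ee_pos"].round(4),"q",o["q"].round(1),"F",o["wrist_force"].round(1),"op",round(o["opening"],4))
    print(R.round(3)); d=R.T@(np.array(target)-o["ee_pos"])*1000; print("tool shift mm",d.round(1))
E
python3 -c "
from h import *
go([.5,.3,.23])"
```

```text
t 0.25 p [0.1848 0.5179 0.2309] q [70.4  5.  10.1 95.1 -0.  90. ] F [ 0.2 -0.7  0.4] op 0.0855
[[-0.    -0.942  0.336]
 [-0.001  0.336  0.942]
 [-1.    -0.    -0.001]]
tool shift mm [   1.  -370.1  -99.3]
```

carry_out(increments=[[-9.82,0,0,0,0,0,0],[-9.82,0,0,0,0,0,0],[0,0,0,0,-48,-36.5,0],[0,0,0,0,-48,-36.5,0],[0,0,0,0,-48,-36.5,0],[0,0,0,0,-48,-36.5,0],[0,0,0,0,-48,-36.5,0],[0,0,0,0,-48,-36.5,0],[0,0,0,0,-48,-36.5,0],[0,0,0,0,-48,-36.5,0],[0,0,0,0,-48,-36.5,0],[0,0,0,0,-48,-36.5,0]])

```text
time: 1.75
ee_pos: [0.6662, 0.1515, 0.2312]
tcp_rot: [-48.0, 90.0, 42.0]
wrist_force: [0.8, 1.8, 0.7]
opening: -0.0004
```

```bash
python3 -c "
from h import *
go([.665,.153,.12])
im=vision.camera('side')[:,:,::-1];cv2.imwrite('pics/side1.png',cv2.resize(im,(800,600)))"
```

```text
t 1.75 p [0.6662 0.1515 0.2312] q [12.8 24.9 34.2 99.3  0.  12.8] F [0.8 1.8 0.7] op -0.0004
[[ 0. -1.  0.]
 [ 0.  0.  1.]
 [-1. -0.  0.]]
tool shift mm [111.2   1.2   1.5]
```

View pics/side1.png

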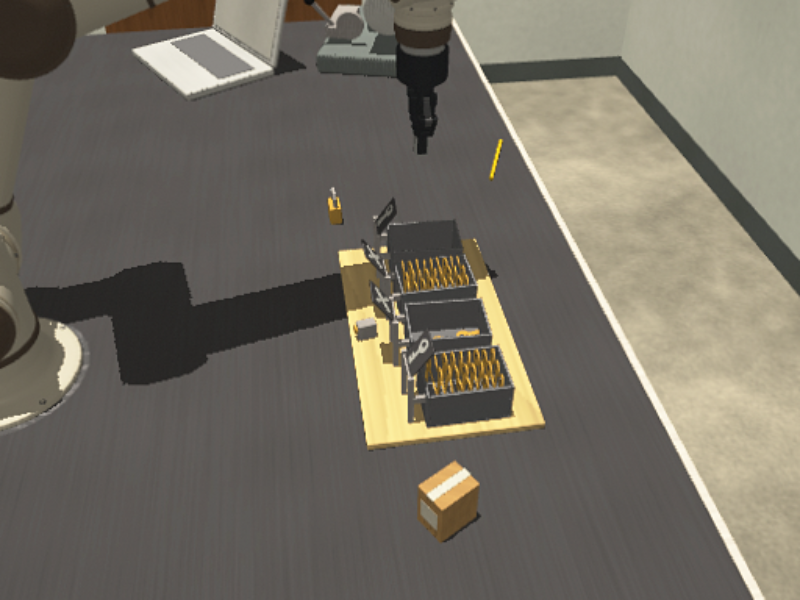

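carry_out(increments=[[0,0,0,27.5,0,0,0],[0,0,0,27.5,0,0,0],[0,0,0,27.5,0,0,0],[0,0,0,27.5,0,0,0],[0,0,0,0,8,1.5,0],[0,0,0,0,7,0,0],[0,0,0,0,6,0,0],[0,0,0,0,6,0,0],[0,0,0,0,6,0,0],[0,0,0,0,6,0,0],[0,0,0,0,6,0,0],[0,0,0,0,6,0,0]])

```text
time: 3.3
ee_pos: [0.6134, 0.1545, 0.1212]
tcp_rot: [96.6, 90.0, -173.4]
wrist_force: [1.3, -0.1, 0.6]
opening: -0.0002
```

```bash
python3 -c "
from h import *
go([.591,.153,.12])
im=vision.camera('side')[:,:,::-1];cv2.imwrite('pics/side2.png',cv2.resize(im[90:240,190:340],(600,600)))"
```

```text
t 3.3 p [0.6134 0.1545 0.1212] q [14.1 15.6 10.  84.5  0.  14.1] F [ 1.3 -0.1  0.6] op -0.0002
[[-0. -1.  0.]
 [-0.  0.  1.]
 [-1.  0. -0.]]
tool shift mm [ 1.2 22.4 -1.5]
```

View pics/side2.png

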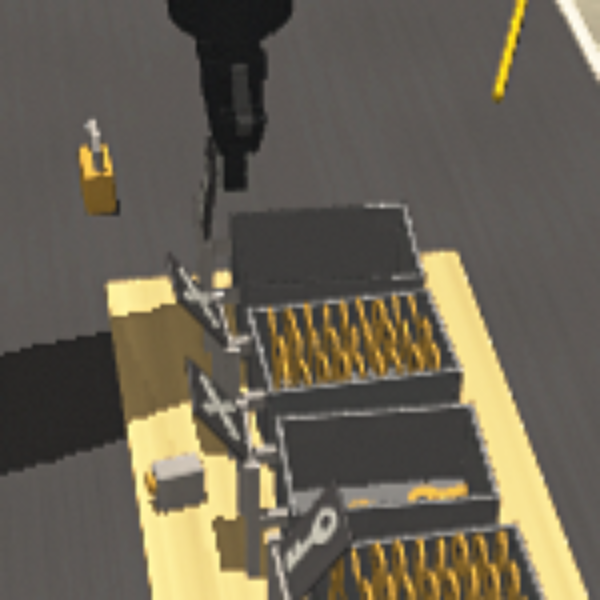

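carry_out(increments=[[0,0,0,0,6,-1,0],[0,0,0,0,6,0,0],[0,0,0,0,6,0,0],[0,0,0,0,6,0,0],[0,0,0,0,4,0,0],[0,0,0,0,0,0,0],[0,0,0,0,0,0,0],[0,0,0,0,-20,0,0],[0,0,0,-20,-15,0,0],[0,0,0,-40,0,0,0],[0,0,0,-40,0,0,0],[0,0,0,0,0,0,0]])

```text
time: 4.85
ee_pos: [0.6221, 0.1537, 0.2248]
tcp_rot: [-75.8, 89.7, 14.2]
wrist_force: [0.4, -0.3, -0.8]
opening: -0.0001
```

```bash
python3 -c "
from h import *
go([.52,.047,.222])
im=vision.camera('side')[:,:,::-1];cv2.imwrite('pics/side3.png',cv2.resize(im[90:240,190:340],(600,600)))"
```

```text
t 4.85 p [0.6221 0.1537 0.2248] q [13.9 17.6 24.  96.1  0.  13.9] F [ 0.4 -0.3 -0.8] op -0.0001
[[ 0.005 -1.     0.   ]
 [ 0.001  0.     1.   ]
 [-1.    -0.005  0.001]]
tool shift mm [   2.1  102.1 -106.7]
```

View pics/side3.png

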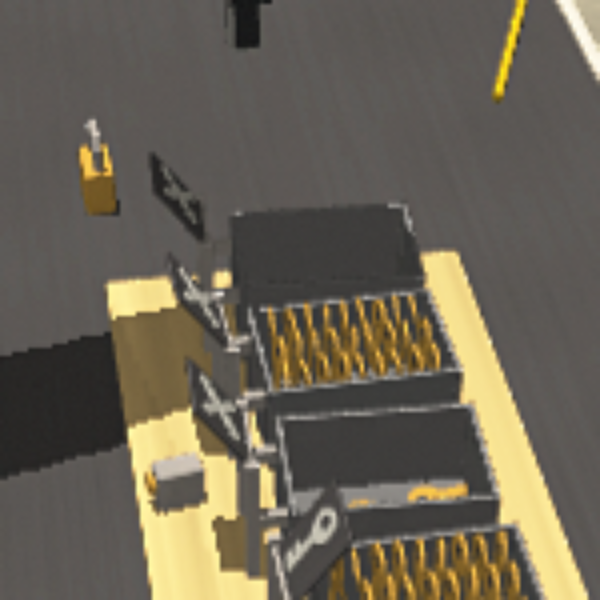

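carry_out(increments=[[0,0,0,0,40,-40,0],[0,0,0,0,40,-40,0],[0,0,0,0,27,-27,0],[0,0,0,0,0,0,0],[0,0,0,35,0,0,0],[0,0,0,35,0,0,0],[0,0,0,33,0,0,0],[0,0,0,0,0,0,0]])

```text
time: 5.9
ee_pos: [0.5123, 0.0467, 0.115]
tcp_rot: [94.0, 89.7, -176.0]
wrist_force: [0.1, 0.7, 0.4]
opening: 0.0
```

```bash
python3 -c "
from h import *
go([.61,.047,.121])
im=vision.camera('side')[:,:,::-1];cv2.imwrite('pics/side4.png',cv2.resize(im[90:240,190:340],(600,600)))"
```

```text
t 5.9 p [0.5123 0.0467 0.115 ] q [ 5.2 -0.3 -8.2 82.4  0.   5.2] F [0.1 0.7 0.4] op 0.0
[[-0.006 -1.    -0.   ]
 [-0.    -0.     1.   ]
 [-1.     0.006 -0.   ]]
tool shift mm [ -6.6 -97.7   0.2]
```

View pics/side4.png

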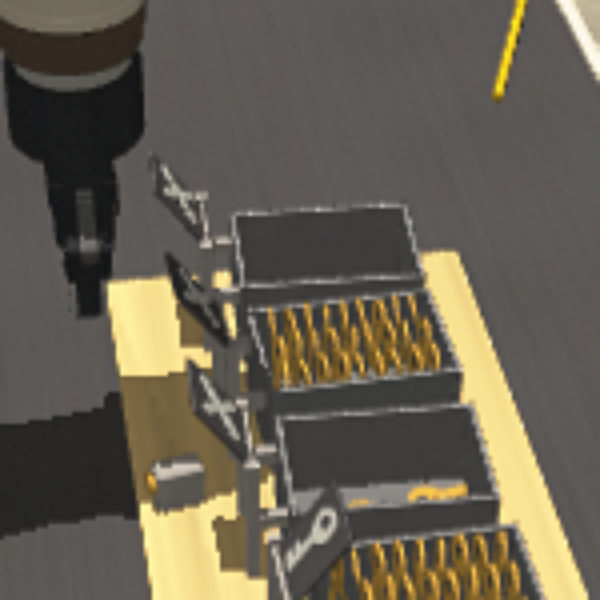

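carry_out(increments=[[0,0,0,-6,-15,0,0],[0,0,0,0,-9,0,0],[0,0,0,0,-6,0,0],[0,0,0,0,-6,0,0],[0,0,0,0,-6,0,0],[0,0,0,0,-6,0,0],[0,0,0,0,-6,0,0],[0,0,0,0,-6,0,0],[0,0,0,0,-6,0,0],[0,0,0,0,-6,0,0],[0,0,0,0,-6,0,0],[0,0,0,0,-6,0,0]])

```text
time: 7.45
ee_pos: [0.5983, 0.0465, 0.1243]
tcp_rot: [22.3, 90.0, 112.2]
wrist_force: [-0.6, -0.2, 0.2]
opening: -0.0002
```

```bash
python3 -c "
from h import *
go([.603,.047,.121])
im=vision.camera('side')[:,:,::-1];cv2.imwrite('pics/side5.png',cv2.resize(im[90:240,190:340],(600,600)))"
```

```text
t 7.45 p [0.5983 0.0465 0.1243] q [ 4.4 11.   5.  84.   0.   4.4] F [-0.6 -0.2  0.2] op -0.0002
[[-0. -1.  0.]
 [ 0.  0.  1.]
 [-1.  0.  0.]]
tool shift mm [ 3.3 -4.7  0.5]
```

View pics/side5.png

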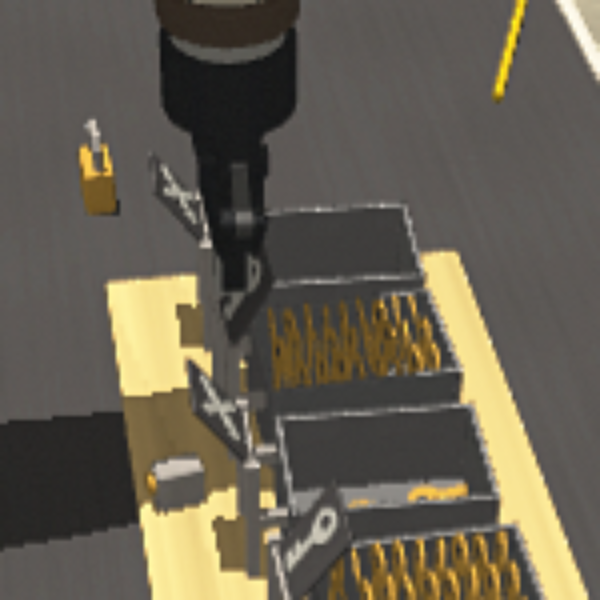

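Tag b has gone over. Retract back towards the robot, then up.

carry_out(increments=[[0,0,0,0,15,0,0],[0,0,0,0,30,0,0],[0,0,0,0,40,0,0],[0,0,0,-30,20,0,0],[0,0,0,-50,0,0,0],[0,0,0,-50,30,0,0],[0,0,0,0,50,0,0],[0,0,0,0,0,0,0],[0,0,0,0,0,0,0],[0,0,0,0,0,0,0],[0,0,0,0,0,0,0],[0,0,0,0,0,0,0]])

```text
time: 9.0
ee_pos: [0.4131, 0.0465, 0.2539]
tcp_rot: [97.9, 89.9, -172.1]
wrist_force: [0.8, -0.1, 0.0]
opening: -0.0003
```

Run:
```python
from h import *
go([.4,.047,.121])
a=vision.camera('side')[:,:,::-1];a=cv2.resize(a[115:265,205:355],(400,400),interpolation=cv2.INTER_CUBIC)
b=vision.camera('scene')[:,:,::-1];b=cv2.resize(b[150:265,155:340],(800,497),interpolation=cv2.INTER_CUBIC)
cv2.imwrite('pics/side6.png',a);cv2.imwrite('pics/scene6.png',b)
```

```text
t 9.0 p [0.4131 0.0465 0.2539] q [  6.4 -12.6  -4.   98.6  -0.    6.4] F [ 0.8 -0.1  0. ] op -0.0003
[[-0.001 -1.     0.   ]
 [-0.     0.     1.   ]
 [-1.     0.001 -0.   ]]
tool shift mm [132.9  13.    0.5]
```

View pics/side6.png

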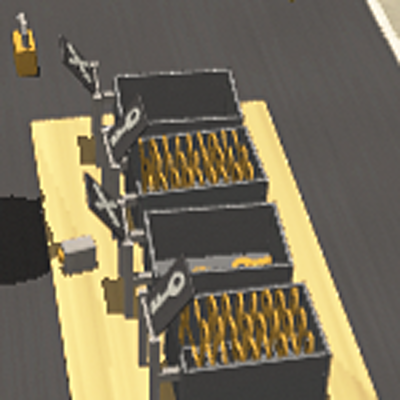

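View pics/scene6.png

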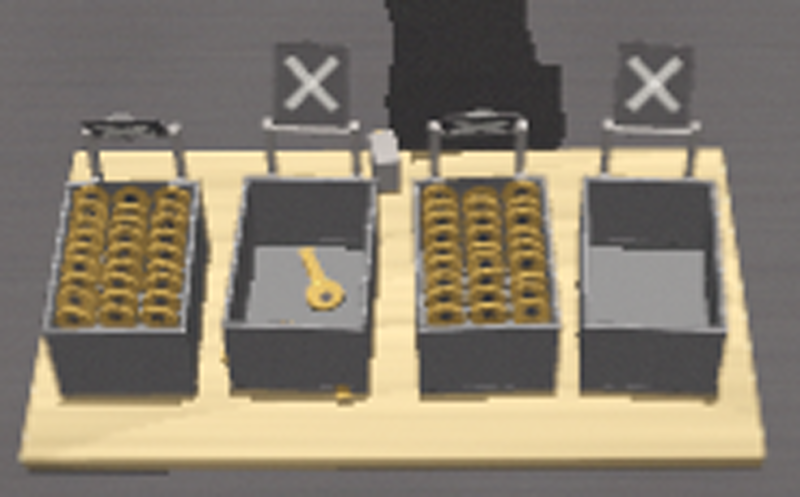

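carry_out(increments=[[0,0,0,0,0,0,0],[0,0,0,0,0,0,0],[0,0,0,0,0,0,0],[0,0,0,0,0,0,0],[0,0,0,0,0,0,0],[0,0,0,0,0,0,0],[0,0,0,0,0,0,0],[0,0,0,0,0,0,0]])

```text
time: 10.1
ee_pos: [0.4129, 0.0465, 0.2543]
tcp_rot: [-112.4, 90.0, -22.4]
wrist_force: [0.4, -0.3, -0.3]
opening: 0.0005
```

Run:
```python
from h import *
b=vision.camera('scene')[:,:,::-1];b=cv2.resize(b[170:195,165:325],(800,125),interpolation=cv2.INTER_NEAREST)
a=vision.camera('side')[:,:,::-1];a=cv2.resize(a[120:245,225:290],(234,450),interpolation=cv2.INTER_CUBIC)
c=np.zeros((580,800,3),np.uint8);c[:125]=b;c[130:,:234]=a
cv2.imwrite('pics/cmp7.png',c)
```

```text
(no output)
```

View pics/cmp7.png

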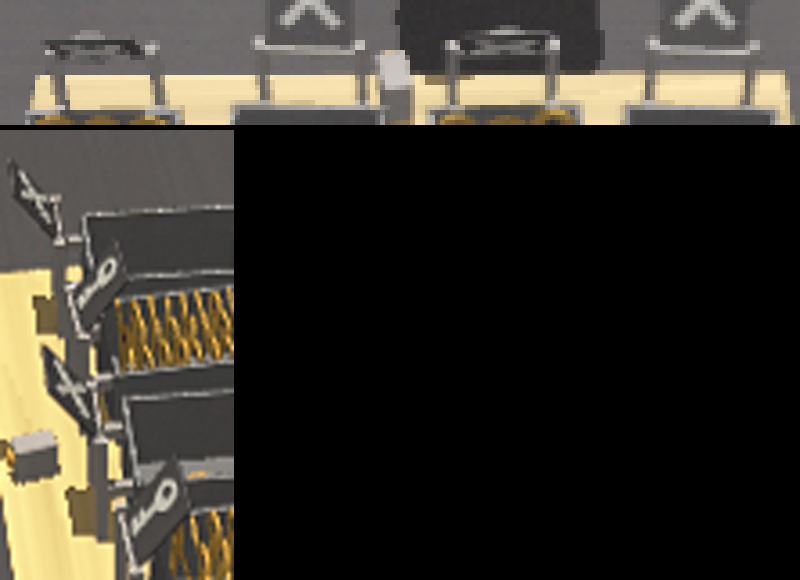

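```bash
python3 -c "
from workcell import job_done
print(job_done())"
```

```text
the job is handed in; nothing more can be done
None
```

I set all four tags as asked and handed the job in. `job_done()` gives no verdict, so the result rests on the camera checks below.

**What I did:** Two tags stood wrong, and I tipped each with the shut fingertips:
- **Empty bin (largest y):** its tag showed the key. I pushed it forward, towards the robot.
- **Full bin beside it:** its tag showed the crossed bars. I pushed it back over the bin.

The tags of the other full bin and the nearly empty bin already stood right, so I left them alone.

**Last checks (scene and side pictures, the last at about 10 s):**
- **Tags:** both full bins show the key leaning back, and the empty and nearly empty bins show the crossed bars leaning forward. Each tag I tipped matches its untouched counterpart to within about half a pixel. The 0.15 rad tolerance would show as about 2.5 pixels, so both look fully against their stops.
- **Bins and bystanders:** the bins and the lock barrel look unmoved between the pictures from before and after. The padlock also stood in its place in the last side picture. The carton lay outside the last pictures, but the arm never went near it.
- **Forces and clearance:** the wrist force readings, taken at the end of each move, were at most about 2 N. The arm is retracted to x = 0.41, z = 0.25 and touches nothing.

No check failed. One early hinge estimate from the side picture, for the full bin I corrected, came out about 17 mm farther in x than the scene picture gave. I used the scene value because it agreed with the bin rims and the stated sizes.

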